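# Push a reagent bottle home in the shaker bay and snap its locking lever shut

## Task

Lock the brown bottle that stands on the small shaker into its holder, only pushing with the fingers. Push the bottle gently along the bay until it is fully home against the two posts at the back, then push the shaker's swing lever across behind it, past its dead point, until it snaps into lock against the bottle. Do not lift or tip the bottle, and leave everything else where it stands.

Things in the scene. Friction and masses are not known exactly. Their poses are not given: they have to be found in the camera images.
- shaker: Grey orbital shaker fixed to the bench, 230 x 222 mm; its bare metal platform is 50 mm above the bench (x -140 to +90, y -119 to +103 mm in its frame). Origin at bench level; +x runs along the bottle bay to the back posts (away from the robot, within 0.3 rad), +y left, z up. Bay: along y = 0 between rails 12 mm high, inner faces at y = +-29.5 mm, x -127 to +57 mm, open at the front.
- bay_home (a point): Where bottle_mid comes when the bottle is fully home against both back posts: x = 30, y = 0 mm in the shaker's frame, 49 mm above the platform. The posts are round, rubber, 16 mm diameter, 62 mm tall, at x = 61, y = +-16 mm; they centre the bottle like a V.
- bottle_mid (a point): Half-way up (49 mm above the underside of) the brown bottle with a black cap that stands loose on the shaker between the rails, 60 to 90 mm short of home. 54 mm diameter, 98 mm tall, 0.13 to 0.23 kg; round and straight-sided up to about 60 mm. It slides upright when pushed below half its height.
- lever (a joint): Angle (rad) of the steel swing lever, hinged right of the bay. 0 = open, pointing along the shaker's -x and 20 degrees to its -y side; grows as it swings level, clockwise from above, across the front of the bay. A spring holds it open up to the dead point at 1.30, then swings it on until its rubber pad stops on the bottle at about 1.90 (1.97 with no bottle). About 5 N at the post push it over.
- lever_hinge (a point): On the lever's upright hinge axis at the bar's mid-height: x = -12, y = -65 mm in the shaker's frame, 82 mm above the bench. Bar 14 mm high, 10 mm thick. A spring anchor pin stands 40 mm from the hinge, to the right and behind, its top 96 mm above the bench.
- lever_post (a point): Black upright round post at the lever's free end, to push against: 18 mm diameter, 112 mm from the hinge axis, free from 89 to 120 mm above the bench; this point is on its axis, 106 mm above the bench. It moves on a circle about lever_hinge: in the shaker's frame at (-117, -103) mm when open, (-12, +47) mm when locked.
- bottle: The same brown bottle, origin at the centre of its underside.
- vial: Bystander, leave alone: small clear vial with a white cap, 23 x 23 x 52 mm, loose on the platform's back left corner. Origin at the centre of its underside.
- matchbox: Bystander, leave alone: matchbox, 37 x 55 x 16 mm, loose on the platform's front left corner. Origin at the centre of its underside.
- beaker_150: Bystander, leave alone: glass beaker, 67 x 61 x 80 mm, on the bench to the right. Origin at the centre of its underside.
- tape_roll: Bystander, leave alone: roll of tape lying flat, 57 x 57 x 18 mm, on the bench to the right. Origin at the centre of its underside.
- crucible_tongs: Bystander, leave alone: crucible tongs lying flat, 51 x 220 x 9 mm, on the bench in front of the shaker. Origin at the centre of its underside.
Mind the look-alikes: they are no part of the job. What is shaped like the bottle but blue or purple is not meant.

How it is judged (in metres and radians):
On the way, in this order (a step that is already met when the one before it is completed fails the run):
1. the bottle is pushed fully home against the back posts (within 8 mm) while the lever is still open (below 0.8 rad) (horizontal distance between bottle_mid and bay_home below 0.008 m and value of joint lever below 0.8 rad), for 0.2 s.
2. the lever has snapped past its dead point into lock (value of joint lever above 1.84 rad), for 0.2 s.
At the end, for the whole second after the job is handed in: The lever rests locked against the bottle (joint 1.84 to 1.95 rad), the bottle stands upright (within 0.1 rad) on the platform within 6 mm of its home point (value of joint lever between 1.84 and 1.95 rad and horizontal distance between bottle_mid and bay_home below 0.006 m and angle between bottle_mid's own z axis and vertical below 0.1 rad and z of bottle_mid in the frame of shaker between 0.093 and 0.105 m); the robot touches nothing.
It fails at once if the bottle is lifted more than 10 mm off the platform (z of bottle_mid in the frame of shaker above 0.109 m).
It fails at once if the bottle is tipped by more than 0.3 rad (angle between bottle_mid's own z axis and vertical above 0.3 rad).
It fails at once if the bottle is pushed with more than 40 N (contact force between the fingers and bottle above 40 N).
It fails at once if any bystander is moved more than 20 mm (distance of any of vial, matchbox, beaker_150, tape_roll, crucible_tongs from where it was at the start of the episode above 0.02 m).
It also fails if it takes over 51 s, if anything falls off the work surface, if the arm or the gripper's body presses on something with over 40 N, if the wrist force passes 120 N, or if a joint passes its speed limit or range.

## Robot

A 6-joint arm with a two-finger parallel gripper is mounted at the origin on a cart in front of the work surface, level with it; the furniture and walls round the work are solid. World frame = base frame: x ahead of the robot, y to its left, z up, the work surface at z = 0. Lengths are in mm, angles in degrees, forces in N, time in s.
With the tool pointing down it reaches from about 300 to 850 mm from the base axis. Payload 4.2 kg.
Tool frame: the origin (TCP) lies at the very end of the fingers, on their centre line; the grasp point (between the pads) lies 19 mm behind it (env.grip_point_offset is the distance from the TCP to the grasp point, in mm); z points along the fingers, y is the line along which they close (so a half turn about z gives the same grasp; the last joint's range is limited). The gripper opens to 91 mm and grips with 3 to 60 N. Pads are 32 mm wide; open, the fingers measure 118 mm over their backs; the gripper's body (76 mm by 178 mm) begins 60 mm behind the grasp point.
Start: joints at [-73.51, 18.312, 89.639, -0, 72.044, -1.146], TCP at [174.207, -547.992, 213.976] pointing down, gripper open.
Joint ranges: [-177.97, 177.97], [-48.28, 115.42], [12.27, 149.76], [-77.06, 257.06], [2.81, 150.46], [-146.56, 146.56]. Speed limits (degrees/s): [147.25, 147.25, 180, 180, 180, 180].

## Interface

Orientations are given as [roll, pitch, yaw] about the fixed x, y, z axes, in that order (R = Rz(yaw) Ry(pitch) Rx(roll)).
In Python, from workcell import env gives the robot as it stands. The module is installed in compiled form; this text tells all that it offers.
- The arm moves only by the tool arm_command, never from a script. Its argument "rows" is a list of rows, each an object with "delta_pos": the shift along the tool's x, y, z in mm, a list of three; "roll": the turn about the tool's z in units of 5 degrees (1.0 is 5 degrees); "jaw": the opening in per cent of the stroke, from 0 (shut) to 100 (fully open). A call has 1 to 20 rows; each row is the pose to reach, as a shift and turn from the pose commanded when the call began, along the tool's axes at that moment; what a row does not reach only later rows make up. A row lasts 1/12 s, in which the tool goes at most 41.7 mm and 7.16 degrees, less where a joint would pass 70% of its speed; a pose out of reach is approached as far as the arm can. A call with a gripper value outside its range is refused whole. The fingers move at their own pace and stop on an object; "squeeze" is the grip in N (left out, the last holds). Time passes only in rows, so rows that repeat a pose let the fingers close. It gives the time, the measured TCP pose, the force, the opening and the grip force at its end, in the units of the state.
- env.state(): the state, without advancing time (a new reading comes with each control period).
- env.grab_frame(name): name is "scene" or "top" or "wrist"; returns a dict with "img" (420x560x3 uint8, blue, green, red), "z_map" (420x560 float32, mm along the optical axis (not along the pixel's ray), 0 where there is no reading), "fov_y" (degrees; the focal length in pixels is half the picture's height over the tangent of half this angle, whatever the lens; pixels are square), "cx", "cy" (the principal point, pixels), "R" (3x3) and "t" (3): a world point X has camera coordinates R X + t; the wrist camera has in their place "T_tool_cam" (4x4, takes a point from camera to tool coordinates, whose origin is the TCP and whose axes are the flange's). Camera axes: x right, y down, z forward; pixel columns grow to the right and rows downward; lengths in mm; the calibration is good to about 2 mm. A picture is of the moment at which its call begins: read the wrist's pose just before it.
- env.job_done(): hands the job in; it is judged then, once.
The state is a dict: "time_s": time; "qpos": joint angles; "qvel": joint speeds; "effort": joint torques, N m; "ee_pos": TCP position; "ee_rot": TCP orientation; "force": force on the tool from outside, world axes, zero at the start; "torque": the same for the moment, N m; "gripper_width": finger opening in mm; "gripper_force": force on a finger pad.
Only numpy, scipy, OpenCV 4.12 (cv2) and the standard library are available. Lean on these libraries where they do the work, as an engineer would, in place of code of your own. Each camera call takes 0.05 s, during which the arm holds its last target. There are 200 camera calls.

## Working session

There is one attempt and no reset: what is moved stays moved. The work goes in short steps, Python scripts to look and compute and a tool call to move; the robot and the scene stay as the last step left them, time stands still between calls to the robot, and variables do not carry over. Pictures are saved under pics/ and viewed, at most 10 in all, crops included, and the job is handed in when it is done.

Besides the shell and the picture viewer there is one more tool, called after ">>>" as name(argument=value, ...) on one line, values as JSON. arm_command: Moves the arm, as the interface text tells. Its arguments: {"type":"object","properties":{"rows":{"type":"array"},"squeeze":{"type":"number"}},"required":["rows"]}

```bash
mkdir -p pics; cat > h.py <<'E'
import numpy as np, cv2
from workcell import env
def save(n):
    f=env.grab_frame(n); np.savez(f'pics/{n}.npz',**f); cv2.imwrite(f'pics/{n}.png',f['img']); return f
def pts(f):
    h,w=f['z_map'].shape; fl=h/2/np.tan(np.radians(f['fov_y'])/2)
    v,u=np.mgrid[:h,:w]; z=f['z_map']
    C=np.stack([(u-f['cx'])/fl*z,(v-f['cy'])/fl*z,z],-1)
    return (C-f['t'])@f['R']   # R^T (C-t)
E
python3 - <<'E'
from h import *
s=env.state(); print(s)
for n in('top','scene'):
    f=save(n); P=pts(f); print(n,f['R'].round(3).tolist(),f['t'],(-f['R'].T@f['t']).round(),f['fov_y'],(f['z_map']>0).mean())
E
```

```text
{'time_s': 0.0, 'qpos': array([-7.35075824e+01,  1.83520239e+01,  8.97071268e+01, -9.86501822e-05,
        7.20476942e+01, -1.14479647e+00]), 'qvel': array([ 0.03577292,  0.02380602, -0.00291819, -0.04579542,  0.06061407,
        0.0194477 ]), 'effort': array([ 2.07886544e-03, -4.12458801e+01, -2.31972009e+01,  7.30533572e-02,
        4.55062289e-02, -1.32514192e-04]), 'ee_pos': array([ 174.07773521, -547.45537333,  213.11160686]), 'ee_rot': array([-1.79893175e+02, -2.04089557e-03,  1.76372426e+01]), 'force': array([0.0907849 , 0.17438068, 0.23573982]), 'torque': array([ 0.03112258, -0.01047233, -0.00475953]), 'gripper_force': 0.0, 'gripper_width': 91.2752646116969}
top [[-0.007, -1.0, 0.001], [-0.995, 0.007, -0.095], [0.095, -0.002, -0.995]] [-102.80076678  531.00743074  909.23406472] [ 441. -105.  956.] 52.183335986219184 0.9960841836734694
scene [[-0.76, -0.65, 0.02], [-0.429, 0.478, -0.767], [0.489, -0.591, -0.642]] [331.73434448 341.54748054 672.21432308] [ 70. 450. 687.] 51.102781726815095 0.9963010204081633
```

View pics/top.png

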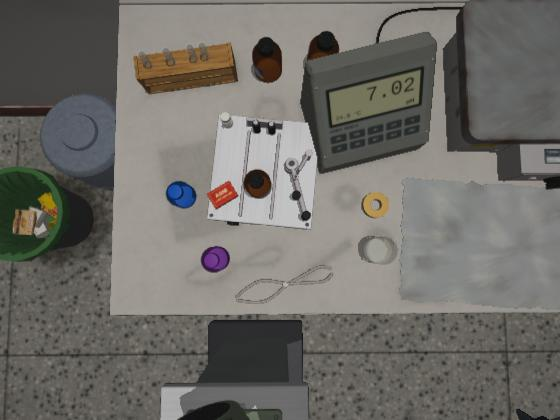

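View pics/scene.png

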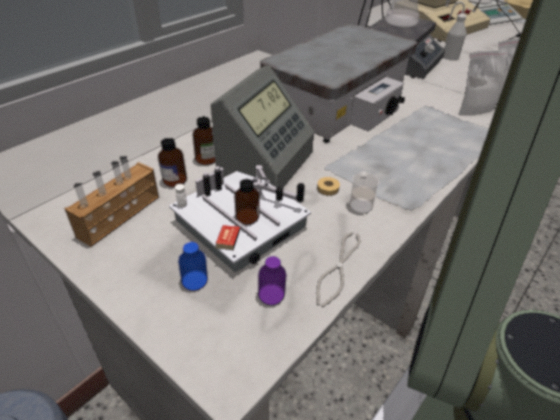

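Top view: the target is the brown bottle in the bay at (257,184). The look-alikes are brown bottles at the back at (268,58) and (323,45), a blue one at (181,194) and a purple one at (215,259). The lever post is at about (305,215), with its hinge near (292,164) and the pad stud near (296,196). A pH meter stands tall at back right, about (370,100).

```bash
python3 - <<'E'
from h import *
f=dict(np.load('pics/top.npz')); P=pts(f); Z=P[...,2]; img=f['img']
m=(abs(Z-50)<5).astype(np.uint8); m[:110]=0;m[240:]=0;m[:,:195]=0;m[:,330:]=0
m=cv2.morphologyEx(m,cv2.MORPH_OPEN,np.ones((3,3)))
n,l,st,_=cv2.connectedComponentsWithStats(m); 
q=P[m>0][:,:2].astype(np.float32); r=cv2.minAreaRect(q); print('rect',r,cv2.boxPoints(r).round(1).tolist(), np.median(P[m>0][:,2]))
def rep(n,u0,u1,v0,v1,z0,z1,dark=None):
    k=np.zeros(Z.shape,bool);k[v0:v1,u0:u1]=1;k&=(Z>z0)&(Z<z1)
    if dark: k&=(img.max(-1)<dark)
    p=P[k]; 
    if len(p): c,rr=cv2.minEnclosingCircle(p[:,:2].astype(np.float32)); print(n,len(p),'mean',p.mean(0).round(1),'circ',np.round(c,1),round(rr,1),'zmax',p[:,2].max().round(1))
rep('bottle cap',240,275,165,205,130,170)
rep('bottle body',240,275,165,205,90,170)
rep('lever post',298,315,205,225,100,130)
rep('stud',288,302,188,203,75,140)
rep('post L',250,262,115,135,90,130); rep('post R',265,280,115,135,90,130)
rep('hinge',284,300,155,172,75,140); rep('pin',300,312,148,162,75,140)
rep('vial',215,235,110,128,60,140); rep('match',205,240,180,208,58,80)
rep('meter',300,435,30,172,60,400)
rep('tape',360,390,190,220,8,50);rep('beaker',355,400,230,270,10,120)
rep('purple',195,235,240,280,20,150); rep('blue',160,200,175,212,20,150); rep('tongs',230,335,262,305,4,20)
k=np.zeros(Z.shape,bool);k[30:175,300:440]=1;k&=(Z>60); p=P[k]
for zz in range(60,300,30):
    s=p[(p[:,2]>zz)&(p[:,2]<zz+30)]
    if len(s): print(zz,len(s),s.min(0).round(),s.max(0).round())
a=cv2.resize(img[105:240,195:335],None,fx=4.2,fy=4.2,interpolation=cv2.INTER_CUBIC); cv2.imwrite('pics/crop.png',a)
E
```

```text
rect ((611.3360595703125, -66.71194458007812), (222.9696807861328, 229.7716522216797), 84.15003204345703) [[485.70001220703125, -165.89999389648438], [714.2999877929688, -189.3000030517578], [737.0, 32.5], [508.3999938964844, 55.900001525878906]] 49.552216940223126
bottle cap 201 mean [574.3 -54.7 145.9] circ [575.2 -54.5] 14.7 zmax 151.3
bottle body 594 mean [572.4 -56.5 127.9] circ [576.  -55.8] 27.5 zmax 151.3
lever post 68 mean [ 509.1 -151.4  117.9] circ [ 509.7 -151.8] 8.6 zmax 122.6
stud 107 mean [ 553.4 -136.    92.1] circ [ 554. -138.] 16.3 zmax 98.9
post L 98 mean [702.1 -52.1 100.7] circ [704.7 -50.9] 13.5 zmax 114.7
post R 103 mean [699.5 -85.  100.6] circ [703.9 -85.2] 15.7 zmax 113.5
hinge 150 mean [ 615.7 -125.5   89.7] circ [ 614.9 -129. ] 17.9 zmax 101.5
pin 65 mean [ 633.4 -156.7  100. ] circ [ 632.1 -154.7] 13.8 zmax 104.6
vial 144 mean [710.5   9.4  90.2] circ [713.4  10.8] 11.3 zmax 105.6
match 471 mean [558.4  20.5  64.8] circ [552.   16.1] 36.5 zmax 70.1
meter 14681 mean [ 726.7 -268.4  165. ] circ [ 736.8 -252.7] 173.9 zmax 237.5
tape 462 mean [ 540.2 -310.7   17.2] circ [ 540.6 -311.6] 29.1 zmax 22.6
beaker 849 mean [ 440.4 -312.4   47.4] circ [ 442.4 -311.6] 33.4 zmax 85.0
purple 590 mean [424.3  33.3  75.5] circ [424.   38.2] 27.7 zmax 99.7
blue 614 mean [558.4 106.2  73.2] circ [561.3 111.6] 27.1 zmax 100.3
tongs 468 mean [ 367.7 -110.8    6.4] circ [ 369.6 -108.1] 108.7 zmax 11.1
60 1252 [ 611. -412.   60.] [ 896. -147.   90.]
90 2258 [ 603. -408.   90.] [ 893. -142.  120.]
120 2319 [ 649. -402.  120.] [ 884. -147.  150.]
150 2268 [ 674. -396.  150.] [ 774. -147.  180.]
180 2490 [ 698. -389.  180.] [ 783. -147.  210.]
210 4127 [ 725. -383.  210.] [ 832. -148.  237.]
```

View pics/crop.png

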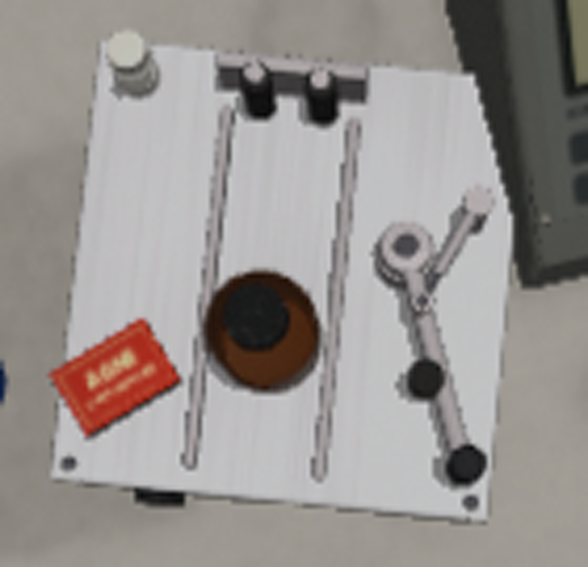

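The crop confirms the choice: brown bottle with black cap between the rails, lever open on the right with its post at crop (465,463), back posts at (257,90) and (320,97). The shaker origin works out at (637,-61.3) with yaw -5.85°. That predicts the lever post at (510,-152); I measured (509.5,-151.6). Next I move above the start of the push.

>>> arm_command(rows=[{"delta_pos": [60,-46,0],"roll": 1,"jaw": 0},{"delta_pos": [90,-69,0],"roll": 1.5,"jaw": 0},{"delta_pos": [120,-92,0],"roll": 2,"jaw": 0},{"delta_pos": [150,-115,0],"roll": 2.5,"jaw": 0},{"delta_pos": [180,-137,0],"roll": 3,"jaw": 0},{"delta_pos": [210,-160,0],"roll": 3.5,"jaw": 0},{"delta_pos": [240,-183,0],"roll": 4,"jaw": 0},{"delta_pos": [270,-206,0],"roll": 4.7,"jaw": 0},{"delta_pos": [300,-229,0],"roll": 4.7,"jaw": 0},{"delta_pos": [330,-252,0],"roll": 4.7,"jaw": 0},{"delta_pos": [360,-274,0],"roll": 4.7,"jaw": 0},{"delta_pos": [390,-297,0],"roll": 4.7,"jaw": 0},{"delta_pos": [420,-320,0],"roll": 4.7,"jaw": 0},{"delta_pos": [450,-343,0],"roll": 4.7,"jaw": 0},{"delta_pos": [470,-358,0],"roll": 4.7,"jaw": 0},{"delta_pos": [484,-369,0],"roll": 4.7,"jaw": 0},{"delta_pos": [484,-369,0],"roll": 4.7,"jaw": 0},{"delta_pos": [484,-369,0],"roll": 4.7,"jaw": 0},{"delta_pos": [484,-369,0],"roll": 4.7,"jaw": 0}], squeeze=5)

```text
time_s: 1.68
ee_pos: [522.9, -50.3, 213.6]
ee_rot: [180.0, 0.1, -5.9]
force: [0.1, 0.4, -0.9]
gripper_width: 0.4
gripper_force: 0.0
```

```bash
python3 - <<'E'
from h import *
from scipy.spatial.transform import Rotation as Ro
s=env.state(); f=save('wrist'); T=f['T_tool_cam']; print(T.round(2).tolist())
R=Ro.from_euler('xyz',s['ee_rot'],degrees=True).as_matrix()
h,w=f['z_map'].shape; fl=h/2/np.tan(np.radians(f['fov_y'])/2); v,u=np.mgrid[:h,:w]; z=f['z_map']
C=np.stack([(u-f['cx'])/fl*z,(v-f['cy'])/fl*z,z],-1)
P=(C@T[:3,:3].T+T[:3,3])@R.T+s['ee_pos']
a=np.radians(-5.85); M=np.array([[np.cos(a),np.sin(a)],[-np.sin(a),np.cos(a)]])
L=P.copy(); L[...,:2]=(P[...,:2]-[637,-61.3])@M.T; ok=z>0
def rep(n,x0,x1,y0,y1,z0,z1):
    k=ok&(L[...,0]>x0)&(L[...,0]<x1)&(L[...,1]>y0)&(L[...,1]<y1)&(L[...,2]>z0)&(L[...,2]<z1)
    if k.sum(): c,r=cv2.minEnclosingCircle(L[k][:,:2].astype(np.float32)); print(n,k.sum(),np.round(c,1),round(r,1),L[k].min(0).round(1),L[k].max(0).round(1))
rep('cap',-100,-30,-29,29,132,160); rep('body',-100,-20,-29,29,90,125)
rep('post',-140,-95,-125,-80,100,130); rep('backL',50,75,0,35,95,130); rep('backR',50,75,-35,0,95,130)
rep('railL',-120,50,25,45,57,70);rep('railR',-120,50,-45,-25,57,70)
E
```

```text
[[-0.0, -0.96, -0.28, 77.92], [1.0, 0.0, -0.0, 0.8], [0.0, -0.28, 0.96, -170.27], [0.0, 0.0, 0.0, 1.0]]
cap 1458 [-61.9  -0.8] 14.9 [-76.4 -15.3 132.3] [-47.1  13.3 149.3]
body 1946 [-60.6  -1.2] 27.4 [-87.3 -27.8  94.8] [-34.7  25.7 125. ]
post 511 [-117.6 -104. ] 9.1 [-126.6 -112.2  100. ] [-108.6  -95.2  121.4]
railL 1315 [-35.  30.] 85.0 [-120.    28.    57.1] [50.  45.  67.2]
railR 1270 [-35.1 -34.5] 84.8 [-120.   -36.9   57.2] [ 49.7 -30.5  64.5]
```

View pics/wrist.png

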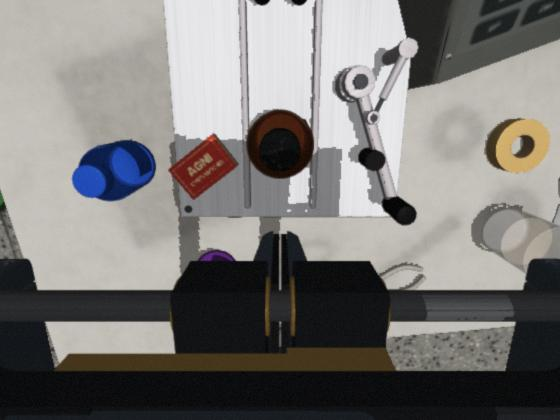

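The wrist view shows the bottle at (280,145) centred ahead of the closed fingers, and all points agree to about 1 mm. I'll descend in front of the bottle.

>>> arm_command(rows=[{"delta_pos": [0,0,30],"roll": 0,"jaw": 0},{"delta_pos": [0,0,60],"roll": 0,"jaw": 0},{"delta_pos": [0,0,90],"roll": 0,"jaw": 0},{"delta_pos": [0,0,115],"roll": 0,"jaw": 0},{"delta_pos": [0,0,130],"roll": 0,"jaw": 0},{"delta_pos": [0,0,136],"roll": 0,"jaw": 0},{"delta_pos": [0,0,136],"roll": 0,"jaw": 0},{"delta_pos": [0,0,136],"roll": 0,"jaw": 0}])

```text
time_s: 2.4
ee_pos: [524.0, -50.4, 78.7]
ee_rot: [180.0, -0.1, -5.9]
force: [-0.2, -0.2, 0.5]
gripper_width: 0.4
gripper_force: 0.0
```

>>> arm_command(rows=[{"delta_pos": [4,0,0],"roll": 0,"jaw": 0},{"delta_pos": [8,0,0],"roll": 0,"jaw": 0},{"delta_pos": [12,0,0],"roll": 0,"jaw": 0},{"delta_pos": [16,0,0],"roll": 0,"jaw": 0},{"delta_pos": [20,0,0],"roll": 0,"jaw": 0},{"delta_pos": [24,0,0],"roll": 0,"jaw": 0},{"delta_pos": [28,0,0],"roll": 0,"jaw": 0},{"delta_pos": [32,0,0],"roll": 0,"jaw": 0},{"delta_pos": [36,0,0],"roll": 0,"jaw": 0},{"delta_pos": [40,0,0],"roll": 0,"jaw": 0},{"delta_pos": [44,0,0],"roll": 0,"jaw": 0},{"delta_pos": [48,0,0],"roll": 0,"jaw": 0},{"delta_pos": [52,0,0],"roll": 0,"jaw": 0},{"delta_pos": [56,0,0],"roll": 0,"jaw": 0},{"delta_pos": [60,0,0],"roll": 0,"jaw": 0}])

```text
time_s: 3.65
ee_pos: [583.8, -55.9, 77.9]
ee_rot: [180.0, -0.0, -5.9]
force: [-2.9, 0.2, 1.6]
gripper_width: 0.8
gripper_force: 1.2
```

```bash
cat >> h.py <<'E'
def loc(P):
    a=np.radians(-5.85); M=np.array([[np.cos(a),np.sin(a)],[-np.sin(a),np.cos(a)]])
    L=P.copy(); L[...,:2]=(P[...,:2]-[637,-62])@M.T; return L
def wristL():
    from scipy.spatial.transform import Rotation as Ro
    s=env.state(); f=save('wrist'); T=f['T_tool_cam']
    R=Ro.from_euler('xyz',s['ee_rot'],degrees=True).as_matrix()
    h,w=f['z_map'].shape; fl=h/2/np.tan(np.radians(f['fov_y'])/2); v,u=np.mgrid[:h,:w]; z=f['z_map']
    C=np.stack([(u-f['cx'])/fl*z,(v-f['cy'])/fl*z,z],-1)
    P=(C@T[:3,:3].T+T[:3,3])@R.T+s['ee_pos']; L=loc(P); L[z<=0]=1e4
    print('tcp local',loc(s['ee_pos'][None])[0].round(1),'F',s['force'].round(1)); return L,f
def rep(L,n,x0,x1,y0,y1,z0,z1):
    k=(L[...,0]>x0)&(L[...,0]<x1)&(L[...,1]>y0)&(L[...,1]<y1)&(L[...,2]>z0)&(L[...,2]<z1)
    if k.sum(): c,r=cv2.minEnclosingCircle(L[k][:,:2].astype(np.float32)); print(n,k.sum(),np.round(c,1),round(r,1),L[k].min(0).round(1),L[k].max(0).round(1))
E
python3 - <<'E'
from h import *
L,f=wristL(); rep(L,'capW',-90,70,-29,29,142,158)
f=save('top'); L=loc(pts(f)); rep(L,'bodyT',-30,60,-40,40,115,158)
np.set_printoptions(suppress=True)
cv2.imwrite('pics/t2.png',np.hstack([cv2.resize(f['img'][105:240,195:335],None,fx=2.9,fy=2.9),cv2.resize(cv2.imread('pics/wrist.png'),(406,391))]))
E
```

```text
tcp local [-53.6   0.6  77.9] F [-2.9  0.2  1.6]
capW 6282 [-25.1   1.2] 29.1 [-54.2 -15.1 142. ] [  3.9  14.  157.9]Traceback (most recent call last):
  File "<stdin>", line 5, in <module>
    return _nx.concatenate(arrs, 1, dtype=dtype, casting=casting)
           ~~~~~~~~~~~~~~~^^^^^^^^^^^^^^^^^^^^^^^^^^^^^^^^^^^^^^^
ValueError: all the input array dimensions except for the concatenation axis must match exactly, but along dimension 0, the array at index 0 has size 392 and the array at index 1 has size 391
```

The cap's front edge is at x=3.9, so the bottle centre is at about -11. That matches the contact geometry, so about 41 mm remains.

>>> arm_command(rows=[{"delta_pos": [3,0,0],"roll": 0,"jaw": 0},{"delta_pos": [6,0,0],"roll": 0,"jaw": 0},{"delta_pos": [9,0,0],"roll": 0,"jaw": 0},{"delta_pos": [12,0,0],"roll": 0,"jaw": 0},{"delta_pos": [15,0,0],"roll": 0,"jaw": 0},{"delta_pos": [18,0,0],"roll": 0,"jaw": 0},{"delta_pos": [21,0,0],"roll": 0,"jaw": 0},{"delta_pos": [24,0,0],"roll": 0,"jaw": 0},{"delta_pos": [27,0,0],"roll": 0,"jaw": 0},{"delta_pos": [30,0,0],"roll": 0,"jaw": 0},{"delta_pos": [32,0,0],"roll": 0,"jaw": 0},{"delta_pos": [34,0,0],"roll": 0,"jaw": 0},{"delta_pos": [36,0,0],"roll": 0,"jaw": 0},{"delta_pos": [37,0,0],"roll": 0,"jaw": 0},{"delta_pos": [38,0,0],"roll": 0,"jaw": 0},{"delta_pos": [38,0,0],"roll": 0,"jaw": 0}])

```text
time_s: 5.08
ee_pos: [621.4, -59.8, 77.9]
ee_rot: [180.0, -0.0, -5.9]
force: [-1.1, -0.3, -0.6]
gripper_width: 0.4
gripper_force: 0.5
```

Creep in 1 mm steps until the posts resist.

>>> arm_command(rows=[{"delta_pos": [0.7,0,0],"roll": 0,"jaw": 0},{"delta_pos": [1.3,0,0],"roll": 0,"jaw": 0},{"delta_pos": [2,0,0],"roll": 0,"jaw": 0},{"delta_pos": [2,0,0],"roll": 0,"jaw": 0}])

```text
time_s: 5.42
ee_pos: [623.3, -59.9, 77.9]
ee_rot: [180.0, -0.0, -5.9]
force: [-1.8, 0.3, 0.5]
gripper_width: 0.3
gripper_force: 0.7
```

>>> arm_command(rows=[{"delta_pos": [0.3,0,0],"roll": 0,"jaw": 0},{"delta_pos": [0.6,0,0],"roll": 0,"jaw": 0},{"delta_pos": [1,0,0],"roll": 0,"jaw": 0},{"delta_pos": [1,0,0],"roll": 0,"jaw": 0}])

```text
time_s: 5.75
ee_pos: [623.5, -60.1, 78.0]
ee_rot: [180.0, 0.1, -5.9]
force: [-5.0, -0.4, 3.1]
gripper_width: 0.5
gripper_force: 2.1
```

>>> arm_command(rows=[{"delta_pos": [0.3,0,0],"roll": 0,"jaw": 0},{"delta_pos": [0.6,0,0],"roll": 0,"jaw": 0},{"delta_pos": [0.6,0,0],"roll": 0,"jaw": 0},{"delta_pos": [0.6,0,0],"roll": 0,"jaw": 0}])

```text
time_s: 6.08
ee_pos: [623.6, -60.1, 78.0]
ee_rot: [180.0, 0.1, -5.9]
force: [-5.8, 1.0, 3.9]
gripper_width: 0.7
gripper_force: 2.9
```

```bash
python3 - <<'E'
from h import *
L,f=wristL(); rep(L,'capW',5,70,-29,29,140,158)
i=cv2.imread('pics/wrist.png'); cv2.imwrite('pics/w2.png',i)
E
```

```text
tcp local [-13.5   0.5  78. ] F [-5.8  1.   3.9]
capW 6371 [29.4 -0.3] 15.0 [ 14.6 -14.9 140. ] [ 44.3  14.1 149.2]
```

View pics/w2.png

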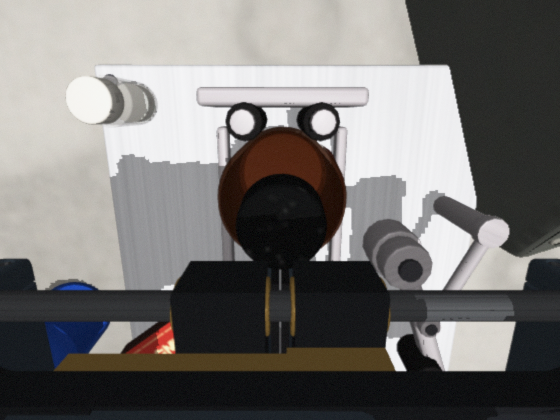

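The bottle is home: cap at local (29.4,-0.3), touching both posts at (245,122) and (319,122). Back off and raise.

>>> arm_command(rows=[{"delta_pos": [-3,0,0],"roll": 0,"jaw": 0},{"delta_pos": [-10,0,0],"roll": 0,"jaw": 0},{"delta_pos": [-25,0,0],"roll": 0,"jaw": 0},{"delta_pos": [-50,0,0],"roll": 0,"jaw": 0},{"delta_pos": [-75,0,0],"roll": 0,"jaw": 0},{"delta_pos": [-95,0,0],"roll": 0,"jaw": 0},{"delta_pos": [-100,0,-20],"roll": 0,"jaw": 0},{"delta_pos": [-100,0,-50],"roll": 0,"jaw": 0},{"delta_pos": [-100,0,-80],"roll": 0,"jaw": 0},{"delta_pos": [-100,0,-100],"roll": 0,"jaw": 0},{"delta_pos": [-100,0,-105],"roll": 0,"jaw": 0},{"delta_pos": [-100,0,-105],"roll": 0,"jaw": 0}])

```text
time_s: 7.13
ee_pos: [526.5, -49.9, 184.5]
ee_rot: [180.0, -0.3, -5.9]
force: [-0.4, 1.2, -0.2]
gripper_width: 0.6
gripper_force: 0.0
```

>>> arm_command(rows=[{"delta_pos": [1,10,0],"roll": -1.3,"jaw": 0},{"delta_pos": [1,20,0],"roll": -2.6,"jaw": 0},{"delta_pos": [2,30,0],"roll": -3.9,"jaw": 0},{"delta_pos": [2,40,0],"roll": -5.2,"jaw": 0},{"delta_pos": [3,50,0],"roll": -6.5,"jaw": 0},{"delta_pos": [3,60,0],"roll": -7.8,"jaw": 0},{"delta_pos": [4,70,0],"roll": -9.1,"jaw": 0},{"delta_pos": [5,80,0],"roll": -10.4,"jaw": 0},{"delta_pos": [5,90,0],"roll": -11.7,"jaw": 0},{"delta_pos": [6,100,0],"roll": -13,"jaw": 0},{"delta_pos": [6,110,0],"roll": -14.3,"jaw": 0},{"delta_pos": [7,120,0],"roll": -15.6,"jaw": 0},{"delta_pos": [8,130,0],"roll": -16.9,"jaw": 0},{"delta_pos": [8,138,0],"roll": -18.2,"jaw": 0},{"delta_pos": [8,138,0],"roll": -19.5,"jaw": 0},{"delta_pos": [8,138,0],"roll": -20.8,"jaw": 0},{"delta_pos": [8,138,0],"roll": -22,"jaw": 0},{"delta_pos": [8,138,0],"roll": -22,"jaw": 0},{"delta_pos": [8,138,0],"roll": -22,"jaw": 0},{"delta_pos": [8,138,0],"roll": -22,"jaw": 0}])

```text
time_s: 8.8
ee_pos: [518.8, -187.8, 181.9]
ee_rot: [-179.9, -0.0, 104.0]
force: [-0.2, 0.1, 0.3]
gripper_width: 0.6
gripper_force: 0.0
```

```bash
python3 - <<'E'
from h import *
print(env.state()['qpos'].round(),env.state()['ee_rot'].round(1))
L,f=wristL(); rep(L,'capW',0,70,-29,29,140,158); rep(L,'post',-145,-95,-130,-80,105,130)
L=loc(pts(save('top'))); rep(L,'bodyT',-10,60,-40,40,105,158); rep(L,'postT',-145,-95,-130,-80,105,130)
E
```

```text
[-21.  18.  96.  -0.  67. -35.] [-179.9   -0.   104. ]
tcp local [-104.8 -137.2  181.9] F [-0.2  0.1  0.3]
capW 580 [22.6 -4.3] 13.1 [ 12.6 -15.8 140. ] [ 29.5   6.8 148.3]
post 531 [-117.8 -104.1] 9.0 [-126.6 -113.1  105.8] [-109.   -95.3  121.1]
bodyT 597 [34.   1.5] 31.9 [  2.2 -25.6 105.1] [ 59.7  27.4 150.9]
postT 36 [-117.4 -103.2] 8.2 [-125.4 -110.7  111.9] [-109.2 -100.7  123.2]
```

>>> arm_command(rows=[{"delta_pos": [0,0,25],"roll": 0,"jaw": 0},{"delta_pos": [0,0,50],"roll": 0,"jaw": 0},{"delta_pos": [0,0,70],"roll": 0,"jaw": 0},{"delta_pos": [0,0,79],"roll": 0,"jaw": 0},{"delta_pos": [0,0,79],"roll": 0,"jaw": 0},{"delta_pos": [0,0,79],"roll": 0,"jaw": 0}])

```text
time_s: 9.4
ee_pos: [519.5, -188.1, 104.2]
ee_rot: [180.0, 0.0, 104.1]
force: [-0.1, 0.2, 0.1]
gripper_width: 0.5
gripper_force: 0.0
```

```bash
python3 - <<'E'
from h import *
s=env.state(); c=loc(s['ee_pos'][None])[0]; y=np.radians(s['ee_rot'][2]+5.85); print(c.round(1),s['ee_rot'].round(1),s['force'].round(1))
A=np.array([[np.cos(y),np.sin(y)],[np.sin(y),-np.cos(y)]]); hh=np.array([-12.5,-65.8])
for p in range(0,95,5):
    th=np.radians(200-p); C=hh+112*np.array([np.cos(th),np.sin(th)])-25*np.array([np.sin(th),-np.cos(th)])
    print(p,C.round(1),(A@(C-c[:2])).round(1))
E
```

```text
[-104.1 -137.4  104.2] [180.    0.  104.1] [-0.1  0.2  0.1]
0 [-109.2 -127.6] [10.9 -1.5]
5 [-114.2 -118.9] [20.8 -3.2]
10 [-118.5 -109.9] [30.8 -4.1]
15 [-121.9 -100.5] [40.8 -4.1]
20 [-124.5  -90.8] [50.8 -3.3]
25 [-126.3  -80.9] [60.6 -1.6]
30 [-127.1  -71. ] [70.3  1. ]
35 [-127.2  -61. ] [79.7  4.4]
40 [-126.3  -51. ] [88.8  8.6]
45 [-124.6  -41.1] [97.5 13.6]
50 [-122.   -31.5] [105.7  19.3]
55 [-118.6  -22. ] [113.4  25.8]
60 [-114.4  -13. ] [120.5  32.8]
65 [-109.4   -4.3] [126.9  40.5]
70 [-103.6    3.9] [132.7  48.7]
75 [-97.2  11.6] [137.7  57.3]
80 [-90.2  18.7] [141.9  66.4]
85 [-82.5  25.1] [145.4  75.8]
90 [-74.3  30.9] [148.   85.5]
```

>>> arm_command(rows=[{"delta_pos": [6,-1,0],"roll": 0,"jaw": 0},{"delta_pos": [11,-1.5,0],"roll": 0,"jaw": 0},{"delta_pos": [16,-2.4,0],"roll": 0.5,"jaw": 0},{"delta_pos": [21,-3.2,0],"roll": 1,"jaw": 0},{"delta_pos": [26,-3.7,0],"roll": 1.5,"jaw": 0},{"delta_pos": [31,-4.1,0],"roll": 2,"jaw": 0},{"delta_pos": [36,-4.1,0],"roll": 2.5,"jaw": 0},{"delta_pos": [41,-4.1,0],"roll": 3,"jaw": 0},{"delta_pos": [46,-3.7,0],"roll": 3.5,"jaw": 0},{"delta_pos": [51,-3.3,0],"roll": 4,"jaw": 0},{"delta_pos": [56,-2.5,0],"roll": 4.5,"jaw": 0},{"delta_pos": [61,-1.6,0],"roll": 5,"jaw": 0},{"delta_pos": [65.5,-0.3,0],"roll": 5.5,"jaw": 0},{"delta_pos": [70,1,0],"roll": 6,"jaw": 0},{"delta_pos": [75,2.7,0],"roll": 6.5,"jaw": 0},{"delta_pos": [80,4.4,0],"roll": 7,"jaw": 0},{"delta_pos": [80,4.4,0],"roll": 7,"jaw": 0}])

```text
time_s: 10.82
ee_pos: [504.5, -109.5, 105.3]
ee_rot: [179.8, 0.1, 69.2]
force: [-0.1, -4.6, 1.1]
gripper_width: 0.4
gripper_force: 1.9
```

```bash
python3 - <<'E'
from h import *
L,f=wristL(); s=env.state(); rep(L,'capW',0,70,-29,29,140,158); rep(L,'postW',-160,-60,-100,0,112,124)
f=save('top'); L=loc(pts(f)); rep(L,'postT',-160,-60,-100,0,112,124)
cv2.imwrite('pics/w3.png',cv2.imread('pics/wrist.png'))
c=loc(s['ee_pos'][None])[0]; y=np.radians(s['ee_rot'][2]+5.85); print(c.round(1),s['ee_rot'].round(1),s['force'].round(1))
A=np.array([[np.cos(y),np.sin(y)],[np.sin(y),-np.cos(y)]]); hh=np.array([-12.5,-65.8])
for p in range(35,100,5):
    th=np.radians(200-p); C=hh+112*np.array([np.cos(th),np.sin(th)])-25*np.array([np.sin(th),-np.cos(th)])
    print(p,C.round(1),(A@(C-c[:2])).round(1))
E
```

```text
tcp local [-126.9  -60.7  105.3] F [-0.1 -4.6  1.1]
postW 1304 [-121.3  -39.2] 11.7 [-132.6  -47.7  112.1] [-111.7  -27.7  123.9]
[-127.   -61.   105.2] [1.798e+02 1.000e-01 6.930e+01] [ 0.5 -4.1  1.6]
35 [-127.2  -61. ] [-0.  -0.2]
40 [-126.3  -51. ] [ 9.8 -1.9]
45 [-124.6  -41.1] [19.8 -2.8]
50 [-122.   -31.5] [29.8 -2.8]
55 [-118.6  -22. ] [39.8 -1.9]
60 [-114.4  -13. ] [49.6 -0.2]
65 [-109.4   -4.3] [59.3  2.4]
70 [-103.6    3.9] [68.7  5.9]
75 [-97.2  11.6] [77.8 10.1]
80 [-90.2  18.7] [86.4 15.1]
85 [-82.5  25.1] [94.6 20.9]
90 [-74.3  30.9] [102.3  27.3]
95 [-65.6  35.9] [109.4  34.4]
```

View pics/w3.png

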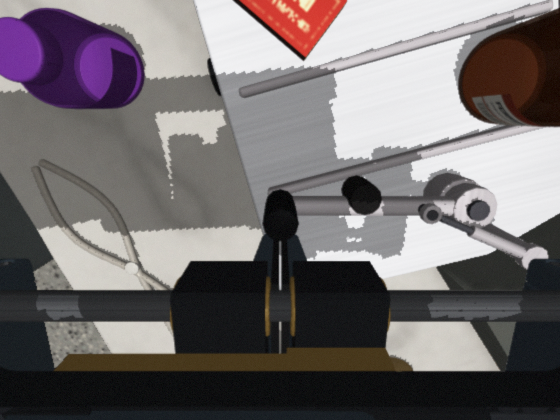

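The lever swings with the fingers: the post at (281,215) sits centred on the finger front, with the bar level. I'll continue past the dead point, to about 87°.

>>> arm_command(rows=[{"delta_pos": [5,-1,0],"roll": 0.5,"jaw": 0},{"delta_pos": [10,-1.9,0],"roll": 1,"jaw": 0},{"delta_pos": [15,-2.4,0],"roll": 1.5,"jaw": 0},{"delta_pos": [20,-2.8,0],"roll": 2,"jaw": 0},{"delta_pos": [25,-2.9,0],"roll": 2.5,"jaw": 0},{"delta_pos": [30,-2.8,0],"roll": 3,"jaw": 0},{"delta_pos": [35,-2.4,0],"roll": 3.5,"jaw": 0},{"delta_pos": [40,-1.9,0],"roll": 4,"jaw": 0},{"delta_pos": [45,-1,0],"roll": 4.5,"jaw": 0},{"delta_pos": [50,0,0],"roll": 5,"jaw": 0},{"delta_pos": [54.5,1,0],"roll": 5.5,"jaw": 0},{"delta_pos": [59,2.4,0],"roll": 6,"jaw": 0},{"delta_pos": [64,4,0],"roll": 6.5,"jaw": 0},{"delta_pos": [69,6,0],"roll": 7,"jaw": 0},{"delta_pos": [73,8,0],"roll": 7.5,"jaw": 0},{"delta_pos": [78,10,0],"roll": 8,"jaw": 0},{"delta_pos": [82,12.5,0],"roll": 8.5,"jaw": 0},{"delta_pos": [86.5,15,0],"roll": 9,"jaw": 0},{"delta_pos": [86.5,15,0],"roll": 9,"jaw": 0},{"delta_pos": [86.5,15,0],"roll": 9,"jaw": 0}])

```text
time_s: 12.58
ee_pos: [548.5, -33.5, 104.0]
ee_rot: [-180.0, -0.0, 24.2]
force: [-0.4, 0.6, 0.3]
gripper_width: -0.0
gripper_force: 0.0
```

```bash
python3 - <<'E'
from h import *
L,f=wristL(); rep(L,'capW',0,70,-29,29,140,158); rep(L,'postW',-110,20,10,65,110,124)
cv2.imwrite('pics/w4.png',cv2.imread('pics/wrist.png'))
E
```

```text
tcp local [-90.9  19.4 104. ] F [-0.4  0.6  0.3]
capW 6456 [28.4 -0.3] 15.2 [ 13.4 -15.1 140. ] [ 43.   14.5 149.5]
postW 2727 [-31.  25.] 51.9 [-81.8  10.  110. ] [ 20.   54.3 124. ]
```

View pics/w4.png

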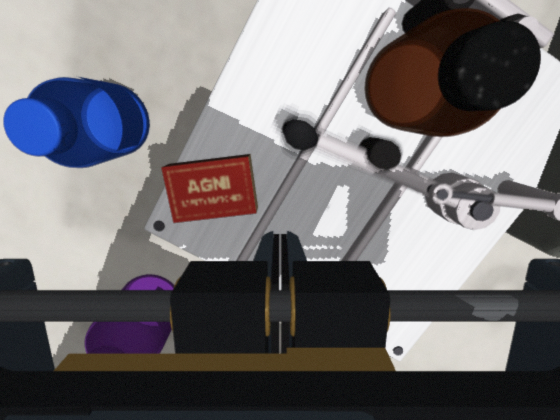

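The lever has snapped away from the fingers, with its post at (299,133) and the pad at (380,152) by the bottle. Raise and measure.

>>> arm_command(rows=[{"delta_pos": [-10,0,0],"roll": 0,"jaw": 0},{"delta_pos": [-20,0,-20],"roll": 0,"jaw": 0},{"delta_pos": [-30,0,-50],"roll": 0,"jaw": 0},{"delta_pos": [-30,0,-80],"roll": 0,"jaw": 0},{"delta_pos": [-30,0,-100],"roll": 0,"jaw": 0},{"delta_pos": [-30,0,-100],"roll": 0,"jaw": 0},{"delta_pos": [-30,0,-100],"roll": 0,"jaw": 0},{"delta_pos": [-30,0,-100],"roll": 0,"jaw": 0}])

```text
time_s: 13.3
ee_pos: [520.0, -46.2, 203.0]
ee_rot: [-179.9, 0.1, 24.1]
force: [-0.6, 0.8, -0.1]
gripper_width: 0.4
gripper_force: 0.0
```

```bash
python3 - <<'E'
from h import *
for n in 'WT':
    L=wristL()[0] if n=='W' else loc(pts(save('top')))
    rep(L,n+'cap',0,70,-29,29,140,158); rep(L,n+'body',-10,50,-29,29,112,158); rep(L,n+'post',-60,20,33,65,105,124)
E
```

```text
tcp local [-118.     3.8  203. ] F [-0.6  0.8 -0.1]
Wcap 2177 [29.1 -0.4] 14.9 [ 14.2 -15.4 140. ] [ 43.7  14.2 149.8]
Wbody 5099 [29.3 -0.7] 26.7 [  2.7 -26.9 112.1] [ 49.9  25.7 149.8]
Wpost 581 [-12.5  46.1] 8.9 [-21.4  37.2 105.2] [ -3.6  55.  121.6]
Tcap 91 [33.5  1.8] 13.6 [ 24.5 -11.5 144.2] [ 44.5  15.1 150.5]
Tbody 125 [42.5  2.3] 22.1 [ 24.5 -19.6 116.3] [ 49.5  24.2 150.5]
```

The post sits at (-12.5,46), where the locked position is (-12,47). The bottle is at (29.2,-0.5) and the arm is clear, so I'm handing in.

```bash
python3 -c "
from workcell import env
print(env.job_done())"
```

```text
the job is handed in; nothing more can be done
None
```

I pushed the bottle home against both back posts (measured within about 1 mm), swung the lever past its dead point until it snapped into lock, withdrew the arm and handed the job in; no verdict was returned, and I did not re-measure the bystanders afterwards.

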